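# Star-tighten the cover of a bottling filter

## Task

Close up the filter pot: first swing the lock bar anticlockwise by its peg until it parks midway between the knobs, then tighten the four cover knobs clockwise in star order (always go from a knob to the one opposite before doing the other pair). Make a first pass of about an eighth of a turn on every knob, and only then a second pass, again in star order, turning every knob fully tight against its stop. Leave the bar parked, do not disturb the jar, rubber ring and cork around the pot, and let go at the end.

Things in the scene. Friction and masses are not known exactly. Their poses are not given: they have to be found in the camera images.
- housing: Steel filter pot for the bottling line, bolted down: round pot 260 mm across at its flange, 113 mm high to the flat top of its cover. Origin: centre of its underside, on the table; z up. Two hose ports reach 161 mm from its axis, up to 80 mm high, 135 degrees either side of its x axis.
- lockbar (a joint): Lock bar: flat steel bar 250 x 22 x 8 mm that swivels about the housing's vertical centre axis. Underside 171, top 179 mm above the table. 0: along the housing's x axis, covering knobs 1 and 3; grows to a stop at 0.785 rad as it swings anticlockwise from above, to park midway between the knobs. It starts at 0 to 0.12, stays where it is left, and takes about 0.15 N m (1.5 N at the peg).
- lockbar_peg (a point): Upright round steel peg on one end of the lock bar, 18 mm in diameter and 32 mm tall (179 to 211 mm above the table), 112 mm from the housing's axis; this point is on its axis 18 mm above the bar's top. x points outward along the bar. It moves with the bar.
- knob1 (a joint): Turning angle of knob1, rad; 0 is loose, it grows as the knob is turned clockwise seen from above. Starts at 0 to 0.2. It comes to a hard stop (fully tight) at an angle that differs from knob to knob, somewhere between 1.4 and 1.7: feel for it. Turning takes 0.2 N m when loose, rising to 0.3 N m just before the stop; it stays where it is left.
- knob1_grip (a point): Black T-knob knob1, 0 degrees anticlockwise from the housing's x axis, 95 mm from its axis (1 is opposite 3, 2 opposite 4). Grip bar 72 long x 18 wide x 26 mm tall (137 to 163 mm above the table) on an 18 mm stem, cover at 113 mm; this point: knob axis, mid bar, 150 mm up. x along the bar, z up, turns with the knob. At joint 0 the bar lies across the radius. It does not rise or sink.
- knob2 (a joint): Turning angle of knob2, rad; 0 is loose, it grows as the knob is turned clockwise seen from above. Starts at 0 to 0.2. It comes to a hard stop (fully tight) at an angle that differs from knob to knob, somewhere between 1.4 and 1.7: feel for it. Turning takes 0.2 N m when loose, rising to 0.3 N m just before the stop; it stays where it is left.
- knob2_grip (a point): Black T-knob knob2, 90 degrees anticlockwise from the housing's x axis, 95 mm from its axis (1 is opposite 3, 2 opposite 4). Grip bar 72 long x 18 wide x 26 mm tall (137 to 163 mm above the table) on an 18 mm stem, cover at 113 mm; this point: knob axis, mid bar, 150 mm up. x along the bar, z up, turns with the knob. At joint 0 the bar lies across the radius. It does not rise or sink.
- knob3 (a joint): Turning angle of knob3, rad; 0 is loose, it grows as the knob is turned clockwise seen from above. Starts at 0 to 0.2. It comes to a hard stop (fully tight) at an angle that differs from knob to knob, somewhere between 1.4 and 1.7: feel for it. Turning takes 0.2 N m when loose, rising to 0.3 N m just before the stop; it stays where it is left.
- knob3_grip (a point): Black T-knob knob3, 180 degrees anticlockwise from the housing's x axis, 95 mm from its axis (1 is opposite 3, 2 opposite 4). Grip bar 72 long x 18 wide x 26 mm tall (137 to 163 mm above the table) on an 18 mm stem, cover at 113 mm; this point: knob axis, mid bar, 150 mm up. x along the bar, z up, turns with the knob. At joint 0 the bar lies across the radius. It does not rise or sink.
- knob4 (a joint): Turning angle of knob4, rad; 0 is loose, it grows as the knob is turned clockwise seen from above. Starts at 0 to 0.2. It comes to a hard stop (fully tight) at an angle that differs from knob to knob, somewhere between 1.4 and 1.7: feel for it. Turning takes 0.2 N m when loose, rising to 0.3 N m just before the stop; it stays where it is left.
- knob4_grip (a point): Black T-knob knob4, 270 degrees anticlockwise from the housing's x axis, 95 mm from its axis (1 is opposite 3, 2 opposite 4). Grip bar 72 long x 18 wide x 26 mm tall (137 to 163 mm above the table) on an 18 mm stem, cover at 113 mm; this point: knob axis, mid bar, 150 mm up. x along the bar, z up, turns with the knob. At joint 0 the bar lies across the radius. It does not rise or sink.
- jar: Glass jar with black cap, bystander, 84 mm across, 115 mm tall; origin under its centre.
- spare_gasket: Flat rubber ring, bystander, 110 mm across.
- cork: Loose cork standing on the table, bystander, 28 mm across, 32 mm tall.

How it is judged:
On the way, in this order (a step that is already met when the one before it is completed fails the run):
1. the lock bar is swung clear, midway between the knobs (value of joint lockbar above 0.68 rad), for 0.2 s.
2. first pass: all four knobs are turned past 0.5 rad (value of joint each of knob1, knob2, knob3, knob4 above 0.5 rad), for 0.1 s.
3. second pass: all four knobs are tight, within 0.12 rad of their own stops (value of joint knob1 above 1.33 rad and value of joint knob2 above 1.48 rad and value of joint knob3 above 1.4 rad and value of joint knob4 above 1.54 rad), for 0.2 s.
At the end, for the whole second after the job is handed in: All four knobs are within 0.12 rad of their own stops (which lie at 1.45, 1.60, 1.52 and 1.66 rad for knobs 1 to 4), and the lock bar is parked within 0.105 rad of its 0.785 stop (above 0.68) (all of step 3 and value of joint lockbar above 0.68 rad); the robot touches nothing.
It fails at once if a knob is turned past 0.4 rad while the lock bar is not swung clear (below 0.6 rad) (value of joint lockbar below 0.6 rad and value of joint any of knob1, knob2, knob3, knob4 above 0.4 rad).
It fails at once if a knob is turned past 1.2 rad while another has not had its first pass (is below 0.5 rad) (value of joint any of knob1, knob2, knob3, knob4 above 1.2 rad and value of joint any of knob1, knob2, knob3, knob4 below 0.5 rad).
It fails at once if first pass out of star order: two neighbouring knobs are past 0.4 rad while neither of the other two is ((value of joint each of knob1, knob2 above 0.4 rad and value of joint each of knob3, knob4 below 0.4 rad) or (value of joint each of knob2, knob3 above 0.4 rad and value of joint each of knob4, knob1 below 0.4 rad) or (value of joint each of knob3, knob4 above 0.4 rad and value of joint each of knob1, knob2 below 0.4 rad) or (value of joint each of knob4, knob1 above 0.4 rad and value of joint each of knob2, knob3 below 0.4 rad)).
It fails at once if second pass out of star order: two neighbouring knobs are past 1.25 rad while neither of the other two is ((value of joint each of knob1, knob2 above 1.25 rad and value of joint each of knob3, knob4 below 1.25 rad) or (value of joint each of knob2, knob3 above 1.25 rad and value of joint each of knob4, knob1 below 1.25 rad) or (value of joint each of knob3, knob4 above 1.25 rad and value of joint each of knob1, knob2 below 1.25 rad) or (value of joint each of knob4, knob1 above 1.25 rad and value of joint each of knob2, knob3 below 1.25 rad)).
It fails at once if the jar, rubber ring or cork is shifted by more than 30 mm, or the jar or cork is tipped (distance of any of jar, spare_gasket, cork from where it was at the start of the episode above 0.03 m or angle between any of jar, cork's own z axis and vertical above 0.5 rad).
It also fails if it takes over 72 s, if anything falls off the work surface, if the arm or the gripper's body presses on something with over 40 N, if the wrist force passes 120 N, or if a joint passes its speed limit or range.

## Robot

A 6-joint arm with a two-finger parallel gripper is mounted at the origin on the work surface. World frame = base frame: x ahead of the robot, y to its left, z up, the work surface at z = 0. Lengths are in m, angles in rad, forces in N, time in s.
With the tool pointing down it reaches from about 0.4 to 0.825 m from the base axis. Payload 7 kg.
Tool frame: the origin (TCP) lies at the very end of the fingers, on their centre line; the grasp point (between the pads) lies r.grasp_offset behind it (r.grasp_offset is the distance from the TCP to the grasp point, in m); z points along the fingers, y is the direction in which the jaws open and shut (so a half turn about z gives the same grasp; the last joint's range is limited). The gripper opens to 85 mm and grips with 20 to 120 N. Pads are 22 mm wide; open, the fingers measure 114 mm over their backs; the gripper's body (76 mm by 85 mm) begins 54 mm behind the grasp point. The pads swing forward as they close: fully open they stand 13 mm farther back than shut.
Start: joints at [-0.933, 0.359, 0.012, 0, -1.224, -0.288], TCP at [0.231, -0.634, 0.231] pointing down, gripper open.
Joint ranges: [-3.07, 3.07], [-1.43, 2.12], [-1.02, 1.25], [-3.03, 1.67], [-3.05, -0], [-3.03, 3.03]. Speed limits (rad/s): [2.39, 2.39, 3.01, 3.14, 3.14, 3.14].

## Interface

Orientations are given as a 3x3 rotation matrix whose columns are the frame's x, y, z axes.
In Python, from bench import telemetry, get_image, order, r gives the robot as it stands.
- The arm moves only by the tool drive_tool, never from a script. Its argument "increments" is a list that holds one entry, the list of rows, each a list of 7 numbers: the opening in per cent of the stroke, from 0 (shut) to 100 (fully open), then the shift along the tool's x, y, z in m, then the turn, a rotation vector about the tool's x, y, z in rad. In form: [[[hand, x, y, z, ax, ay, az], ...]]. A call has exactly 5 rows; each row is the pose to reach, as a shift and turn from the pose commanded when the call began, along the tool's axes at that moment; what a row does not reach only later rows make up. A row lasts 1/8 s, in which the tool goes at most 62.5 mm and 10.7 degrees, less where a joint would pass 70% of its speed; a pose out of reach is approached as far as the arm can. A call with a gripper value outside its range is refused whole. The fingers move at their own pace and stop on an object; "grip_force" is the grip in N (left out, the last holds). Time passes only in rows, so rows that repeat a pose let the fingers close, or fill a call up. It gives the time, the measured TCP pose, the force and the opening at its end, in the units of the state.
- telemetry.read_state(): the state, without advancing time (a new reading comes with each control period).
- get_image(name): name is "side" or "top"; returns a dict with "img" (480x640x3 uint8, red, green, blue), "camera_matrix" (3x3 intrinsics, pixels), "camera_from_world" (4x4, takes a point from world to camera coordinates). Camera axes: x right, y down, z forward; pixel columns grow to the right and rows downward; lengths in m; the calibration is good to about 2 mm. A picture is of the moment at which its call begins. There is no depth.
- order.hand_in(): hands the job in, once; it reports no verdict.
The state is a dict: "time_s": time; "joint_positions": joint angles; "qvel": joint speeds; "joint_efforts": joint torques, N m; "eef_pos": TCP position; "eef_rot": TCP orientation; "contact_force": force on the tool from outside, world axes, zero at the start; "torque": the same for the moment, N m; "finger_gap": opening from 0.0 (shut) to 1.0 (fully open).
Only numpy, scipy, OpenCV 4.12 (cv2) and the standard library are available. Lean on these libraries where they do the work, as an engineer would, in place of code of your own. Each camera call takes 0.05 s, during which the arm holds its last target.

## Working session

There is one attempt and no reset: what is moved stays moved. The work goes in short steps, Python scripts to look and compute and a tool call to move; the robot and the scene stay as the last step left them, time stands still between calls to the robot, and variables do not carry over. Pictures are saved under pics/ and viewed, and the job is handed in when it is done.

Besides the shell and the picture viewer there is one more tool, called after "Request:" by a JSON object that holds its "fn" and its "kwargs". drive_tool: Moves the arm, as the interface text tells. Its arguments: {"type":"object","properties":{"increments":{"type":"array","items":{"type":"array","items":{"type":"array","items":{"type":"number"}}}},"grip_force":{"type":"number"}},"required":["increments"]}

```bash
ls; mkdir -p pics
python3 - <<'E'
from bench import telemetry, get_image, order, r
import cv2
print(telemetry.read_state()); print(r.grasp_offset)
for n in ("top","side"):
    d=get_image(n); cv2.imwrite(f"pics/{n}0.png",d["img"][:,:,::-1]); print(d["camera_matrix"],d["camera_from_world"])
E
```

```text
pics
{'time_s': 0.0, 'joint_positions': array([-9.32889446e-01,  3.59410572e-01,  1.10709361e-02, -3.54703203e-04,
       -1.22411536e+00, -2.88104556e-01]), 'qvel': array([ 0.00175777,  0.00062301, -0.0006049 , -0.00056138,  0.00038835,
       -0.00185555]), 'joint_efforts': array([ 9.41864528e-04, -5.83322883e+01,  2.93409812e+01,  6.93635479e+00,
       -6.35696371e-03, -1.89789944e-05]), 'eef_pos': array([ 0.23114459, -0.63367659,  0.23035281]), 'eef_rot': array([[-9.39481814e-01, -3.42598019e-01, -7.19752096e-04],
       [-3.42598741e-01,  9.39480579e-01,  1.53112599e-03],
       [ 1.51632386e-04,  1.68505118e-03, -9.99998569e-01]]), 'contact_force': array([-0.4315899 ,  0.20653909,  0.96077816]), 'torque': array([-0.01672051,  0.01424074, -0.01264951]), 'finger_gap': 1.0005692220573057}
0.0187
[[466.34295603   0.         316.44341544]
 [  0.         466.34295603 243.98368235]
 [  0.           0.           1.        ]] [[-0.01826206 -0.99979693  0.00852045  0.06769996]
 [-0.98438514  0.016487   -0.17525432  0.64365662]
 [ 0.17507825 -0.01158791 -0.98448633  0.78141352]
 [ 0.          0.          0.          1.        ]]
[[595.93070682   0.         324.30038007]
 [  0.         595.93070682 238.1141594 ]
 [  0.           0.           1.        ]] [[-0.99864187 -0.04798148 -0.02030262  0.62311116]
 [-0.00981956  0.55604099 -0.83109686  0.08095345]
 [ 0.05116635 -0.82976876 -0.55575697  1.16444716]
 [ 0.          0.          0.          1.        ]]
```

View pics/top0.png

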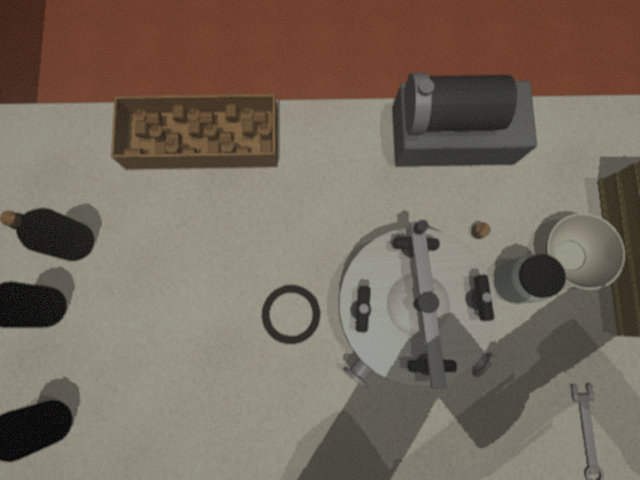

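View pics/side0.png

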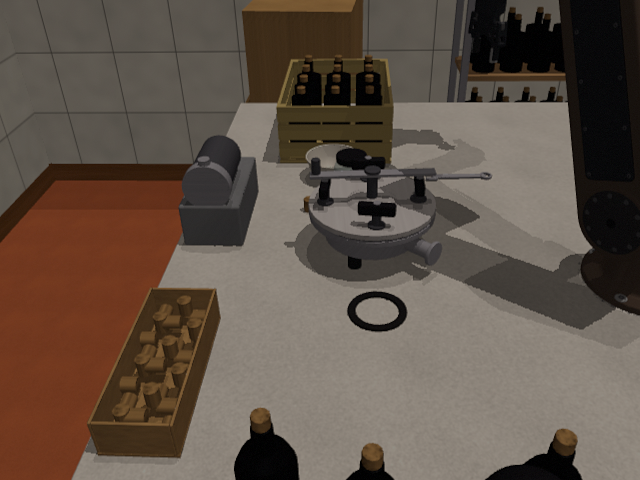

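Run:
```python
import cv2
a=cv2.imread("pics/top0.png")[205:400,330:500]; cv2.imwrite("pics/t1.png",cv2.resize(a,None,fx=3,fy=3,interpolation=cv2.INTER_CUBIC)*1)
a=cv2.imread("pics/side0.png")[140:275,290:500]; cv2.imwrite("pics/s1.png",cv2.resize(a,None,fx=3.8,fy=3.8,interpolation=cv2.INTER_CUBIC))
```

```text
(no output)
```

View pics/t1.png

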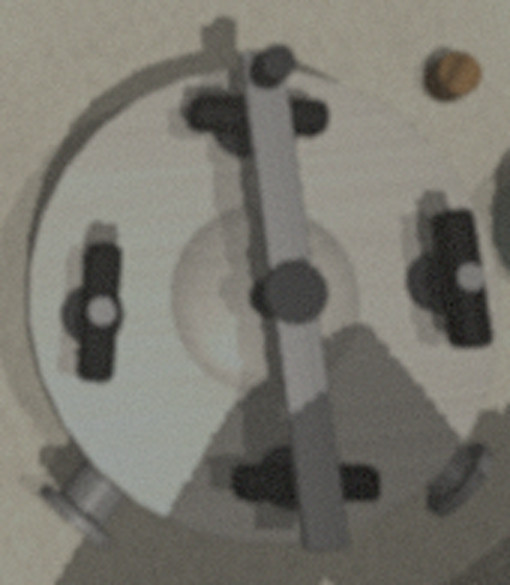

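View pics/s1.png

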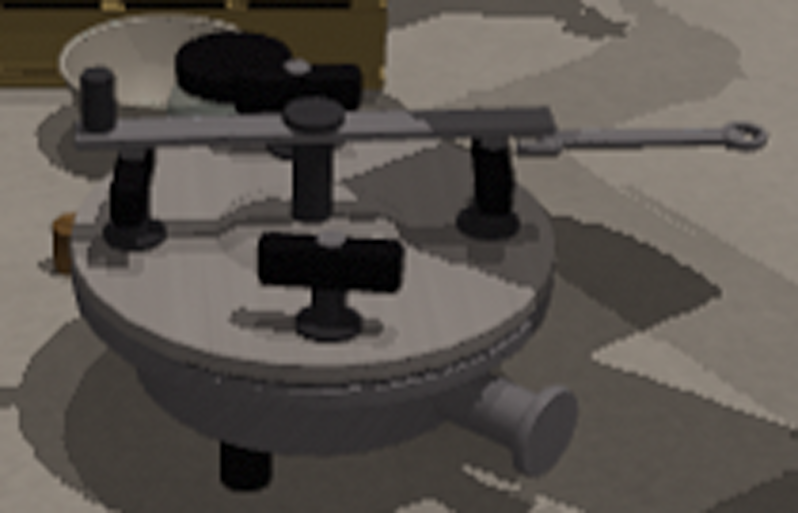

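```bash
cat > h.py <<'E'
import numpy as np
T=(np.array([[466.34295603,0,316.44341544],[0,466.34295603,243.98368235],[0,0,1]]),np.array([[-0.01826206,-0.99979693,0.00852045,0.06769996],[-0.98438514,0.016487,-0.17525432,0.64365662],[0.17507825,-0.01158791,-0.98448633,0.78141352]]))
S=(np.array([[595.93070682,0,324.30038007],[0,595.93070682,238.1141594],[0,0,1]]),np.array([[-0.99864187,-0.04798148,-0.02030262,0.62311116],[-0.00981956,0.55604099,-0.83109686,0.08095345],[0.05116635,-0.82976876,-0.55575697,1.16444716]]))
def proj(C,p):
    q=C[0]@(C[1]@np.append(p,1)); return q[:2]/q[2]
E
python3 - <<'E'
from h import *
from scipy.optimize import least_squares
t=lambda u,v:(330+u/3,205+v/3)
s=lambda u,v:(290+u/3.8,140+v/3.8)
def pt(x,kind):
    c=x[:2]; 
    if kind[0]=='k': a=x[2]+(int(kind[1])-1)*np.pi/2; return [*(c+.095*np.array([np.cos(a),np.sin(a)])),x[5]]
    if kind=='peg': a=x[2]+x[3]; return [*(c+.112*np.array([np.cos(a),np.sin(a)])),.211]
    if kind=='hub': return [*c,x[4]]
    if kind=='end': a=x[2]+x[3]+np.pi; return [*(c+.125*np.array([np.cos(a),np.sin(a)])),.179]
obs=[(T,'k2',t(102,311)),(T,'k4',t(470,277)),(T,'peg',t(275,63)),(T,'hub',t(300,290)),(T,'end',t(325,547)),
(S,'k2',s(332,240)),(S,'k4',s(297,66)),(S,'peg',s(98,73)),(S,'hub',s(315,110))]
f=lambda x:np.concatenate([proj(C,pt(x,k))-o for C,k,o in obs])
R=least_squares(f,[.5,-.2,0,.05,.19,.163],loss='soft_l1'); print(R.x,R.fun.reshape(-1,2).round(1))
E
```

```text
[ 0.53068817 -0.10712962  0.07467328  0.00509261  0.18487711  0.1626307 ] [[-0.5  0.4]
 [-0.6  0.2]
 [ 0.6 -0.5]
 [-1.5  0.9]
 [ 1.2  1.6]
 [-0.8 -0.6]
 [-0.4  0.1]
 [-0.7 -0.8]
 [-0.8 -0.4]]
```

```bash
cat >> h.py <<'E'
from scipy.spatial.transform import Rotation as Ro
C0=np.array([.5307,-.1071]); YAW=.075
def Rd(psi):
    c,s=np.cos(psi),np.sin(psi); return np.array([[-s,c,0],[c,s,0],[0,0,-1.]])
def go(*tg):
    """targets (x,y,z,psi)"""
    from bench import telemetry
    s=telemetry.read_state(); R=s["eef_rot"]; p=s["eef_pos"]
    psi=np.arctan2(R[1,1],R[0,1])
    print("t",round(s["time_s"],2),"p",p.round(4),"psi",round(psi,3),"j6",s["joint_positions"][5].round(2),"F",s["contact_force"].round(1),"M",s["torque"].round(2),"gap",round(s["finger_gap"],3))
    for t in tg:
        d=R.T@(np.array(t[:3])-p); w=Ro.from_matrix(R.T@Rd(t[3])).as_rotvec()
        print("  ",d.round(4).tolist(),w.round(3).tolist())
def kn(k,q,z,dpsi=0):
    a=YAW+(k-1)*np.pi/2; return (*(C0+.095*np.array([np.cos(a),np.sin(a)])),z,a-q+dpsi)
def peg(th,z):
    a=YAW+th; return (*(C0+.112*np.array([np.cos(a),np.sin(a)])),z,a+np.pi/2)
E
python3 - <<'E'
from h import *
go(peg(.005,.25))
# knob angles from top-view bar ends, back-projected to z=.163
def bp(C,uv,z):
    K,M=C; R=M[:,:3];t=M[:,3]; d=R.T@np.linalg.inv(K)@np.array([*uv,1]); o=-R.T@t
    return (o+d*(z-o[2])/d[2])[:2]
t=lambda u,v:(330+u/3,205+v/3)
for k,a,b in [(1,(190,100),(327,103)),(2,(119,245),(112,378)),(3,(236,467),(378,467)),(4,(472,210),(492,344)),(4,(433,212),(456,347))]:
    d=bp(T,t(*a),.163)-bp(T,t(*b),.163); A=YAW+(k-1)*np.pi/2+np.pi/2; q=(A-np.arctan2(d[1],d[0])+np.pi/2)%np.pi-np.pi/2; print(k,q.round(3),np.linalg.norm(d))
E
```

```text
t 0.1 p [ 0.2312 -0.6337  0.2305] psi 1.921 j6 -0.29 F [-0.  -0.7  1.2] M [0.02 0.01 0.02] gap 1.003
   [-0.5698, 0.3623, -0.0191] [0.001, -0.0, 0.27]
1 0.114 0.07183465325353983
2 0.166 0.06735698870825403
3 0.094 0.07121478022110214
4 0.009 0.06866126040542488
4 -0.017 0.06928828027850338
```

Request:
{"fn": "drive_tool", "kwargs": {"increments": [[[45,-0.57,0.362,-0.019,0,0,0.27],[45,-0.57,0.362,-0.019,0,0,0.27],[45,-0.57,0.362,-0.019,0,0,0.27],[45,-0.57,0.362,-0.019,0,0,0.27],[45,-0.57,0.362,-0.019,0,0,0.27]]], "grip_force": 40}}

```text
time_s: 0.72
eef_pos: [0.4213, -0.3862, 0.2399]
eef_rot: [[-0.997, -0.08, -0.0], [-0.08, 0.997, 0.0], [0.0, 0.0, -1.0]]
contact_force: [0.7, -1.3, -0.4]
finger_gap: 0.46
```

```bash
python3 -c "
from h import *
go(peg(.005,.25))"
```

```text
t 0.72 p [ 0.4213 -0.3862  0.2399] psi 1.65 j6 -1.09 F [ 0.7 -1.3 -0.4] M [-0.09 -0.21  0.01] gap 0.46
   [-0.2433, 0.2695, -0.01] [0.0, -0.0, -0.0]
```

Request:
{"fn": "drive_tool", "kwargs": {"increments": [[[45,-0.243,0.269,-0.01,0,0,0],[45,-0.243,0.269,-0.01,0,0,0],[45,-0.243,0.269,-0.01,0,0,0],[45,-0.243,0.269,-0.01,0,0,0],[45,-0.243,0.269,-0.01,0,0,0]]]}}

```text
time_s: 1.35
eef_pos: [0.6116, -0.1384, 0.2486]
eef_rot: [[-0.997, -0.08, -0.0], [-0.08, 0.997, 0.0], [0.0, 0.0, -1.0]]
contact_force: [1.1, -0.8, -0.4]
finger_gap: 0.452
```

```bash
python3 -c "
from h import *
go(peg(.005,.25),peg(.005,.225))"
```

```text
t 1.35 p [ 0.6116 -0.1384  0.2486] psi 1.651 j6 -1.58 F [ 1.1 -0.8 -0.4] M [-0.13 -0.14  0.07] gap 0.452
   [-0.0339, 0.0376, -0.0014] [0.0, -0.0, -0.0]
   [-0.0339, 0.0376, 0.0236] [0.0, -0.0, -0.0]
```

Move over the peg, then look from the side before descending.

Request:
{"fn": "drive_tool", "kwargs": {"increments": [[[45,-0.034,0.038,-0.001,0,0,0],[45,-0.034,0.038,0.01,0,0,0],[45,-0.034,0.038,0.015,0,0,0],[45,-0.034,0.038,0.015,0,0,0],[45,-0.034,0.038,0.015,0,0,0]]]}}

```text
time_s: 1.98
eef_pos: [0.6413, -0.1007, 0.2342]
eef_rot: [[-0.997, -0.078, 0.001], [-0.078, 0.997, -0.0], [-0.001, -0.0, -1.0]]
contact_force: [-1.1, 0.1, 0.2]
finger_gap: 0.449
```

Run:
```python
from h import *
from bench import get_image
import cv2
go(peg(.005,.184))
for n,C in (("side",S),("top",T)):
    a=get_image(n)["img"][:,:,::-1].copy()
    u,v=proj(C,peg(.005,.211)[:3]); cv2.circle(a,(int(u),int(v)),2,(0,0,255),-1)
    a=a[int(v)-65:int(v)+65,int(u)-100:int(u)+100]; cv2.imwrite(f"pics/{n}2.png",cv2.resize(a,None,fx=4,fy=4))
```

```text
t 1.98 p [ 0.6413 -0.1007  0.2342] psi 1.649 j6 -1.64 F [-1.1  0.1  0.2] M [ 0.   -0.01 -0.01] gap 0.449
   [-0.0012, 0.0024, 0.0502] [-0.0, 0.001, -0.001]
```

View pics/side2.png

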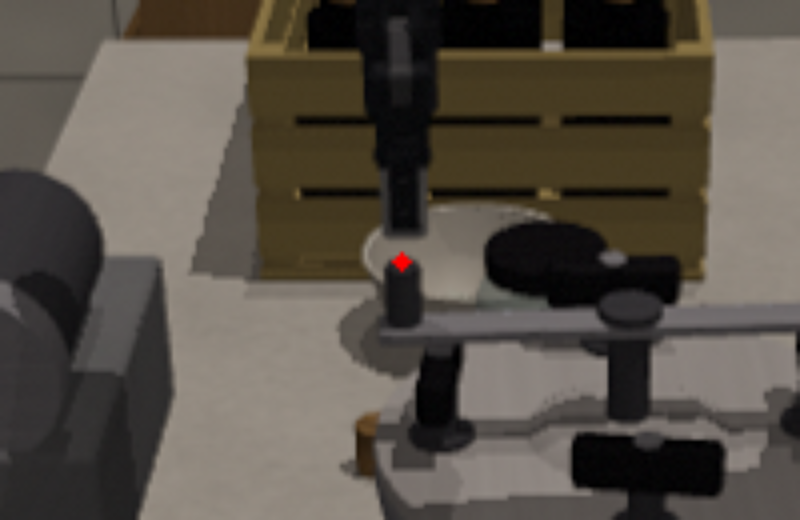

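View pics/top2.png

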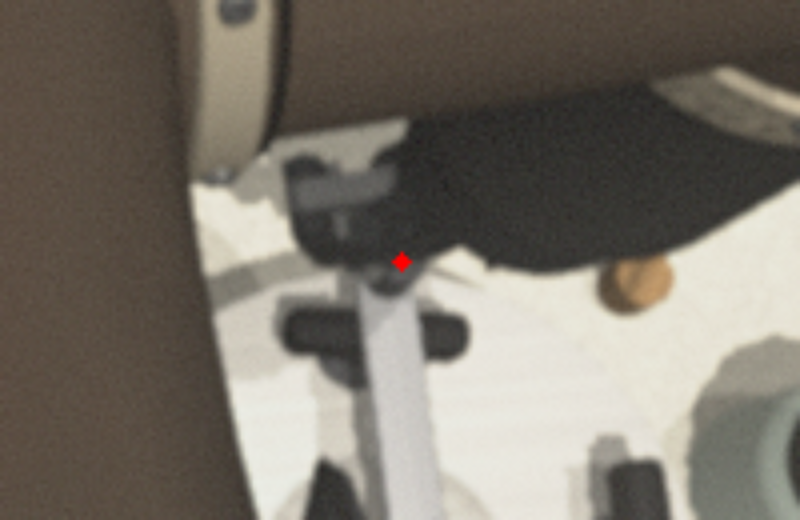

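Request:
{"fn": "drive_tool", "kwargs": {"increments": [[[45,-0.001,0.006,0.03,0,0,0],[45,-0.001,0.006,0.05,0,0,0],[45,-0.001,0.006,0.05,0,0,0],[0,-0.001,0.006,0.05,0,0,0],[0,-0.001,0.006,0.05,0,0,0]]]}}

```text
time_s: 2.7
eef_pos: [0.6428, -0.094, 0.1851]
eef_rot: [[-0.997, -0.08, 0.002], [-0.08, 0.997, -0.0], [-0.002, -0.0, -1.0]]
contact_force: [0.5, -0.1, 2.3]
finger_gap: 0.196
```

Request:
{"fn": "drive_tool", "kwargs": {"increments": [[[0,0,0,0,0,0,0],[0,0,0,0,0,0,0],[0,0,0,0,0,0,0],[0,0,0,0,0,0,0],[0,0,0,0,0,0,0]]]}}

```text
time_s: 3.32
eef_pos: [0.6428, -0.0939, 0.1851]
eef_rot: [[-0.997, -0.08, 0.002], [-0.08, 0.997, -0.0], [-0.002, -0.001, -1.0]]
contact_force: [-1.0, -1.0, 6.1]
finger_gap: 0.196
```

```bash
python3 -c "
from h import *
z=.184
go(peg(.005,z),*[peg(.04+.7*i/8,z) for i in range(1,9)])"
```

```text
t 3.33 p [ 0.6428 -0.0939  0.1851] psi 1.651 j6 -1.65 F [-1.  -1.   6.1] M [-0.56  0.36  0.01] gap 0.196
   [0.0008, -0.0042, 0.0011] [-0.001, 0.002, 0.0]
   [0.0016, 0.0095, 0.0011] [-0.001, 0.002, -0.122]
   [0.0032, 0.0191, 0.001] [-0.001, 0.002, -0.21]
   [0.0057, 0.0286, 0.001] [-0.001, 0.002, -0.297]
   [0.009, 0.0378, 0.001] [-0.001, 0.002, -0.385]
   [0.013, 0.0467, 0.001] [-0.001, 0.002, -0.472]
   [0.0179, 0.0553, 0.001] [-0.001, 0.002, -0.56]
   [0.0234, 0.0633, 0.001] [-0.001, 0.002, -0.647]
   [0.0297, 0.0709, 0.001] [-0.001, 0.002, -0.735]
```

Request:
{"fn": "drive_tool", "kwargs": {"increments": [[[0,0.0015,0.0095,-0.001,0,0,-0.1],[0,0.003,0.019,-0.001,0,0,-0.2],[0,0.0055,0.0285,-0.001,0,0,-0.29],[0,0.009,0.038,-0.001,0,0,-0.38],[0,0.013,0.0465,-0.001,0,0,-0.47]]]}}

```text
time_s: 3.95
eef_pos: [0.6262, -0.047, 0.1851]
eef_rot: [[-0.851, -0.525, 0.002], [-0.525, 0.851, 0.001], [-0.003, 0.0, -1.0]]
contact_force: [0.3, 3.0, 1.7]
finger_gap: 0.194
```

```bash
python3 -c "
from h import *
z=.186
go(*[peg(.04+.7*i/8,z) for i in range(6,10)])"
```

```text
t 3.95 p [ 0.6262 -0.047   0.1851] psi 2.123 j6 -1.25 F [0.3 3.  1.7] M [ 1.03 -0.24 -0.37] gap 0.194
   [0.0013, 0.0088, -0.0009] [-0.0, 0.003, -0.087]
   [0.0026, 0.0185, -0.0009] [-0.0, 0.003, -0.175]
   [0.0047, 0.028, -0.0009] [-0.0, 0.003, -0.262]
   [0.0076, 0.0374, -0.0009] [-0.0, 0.003, -0.35]
```

Request:
{"fn": "drive_tool", "kwargs": {"increments": [[[0,0.0015,0.009,-0.001,0,0,-0.09],[0,0.0025,0.0185,-0.001,0,0,-0.175],[0,0.0045,0.027,-0.001,0,0,-0.25],[0,0.0055,0.0305,-0.001,0,0,-0.285],[0,0.0055,0.0305,-0.001,0,0,-0.285]]]}}

```text
time_s: 4.58
eef_pos: [0.6054, -0.0226, 0.1852]
eef_rot: [[-0.671, -0.742, 0.002], [-0.742, 0.671, 0.003], [-0.004, 0.001, -1.0]]
contact_force: [2.8, 8.7, -3.6]
finger_gap: 0.195
```

Request:
{"fn": "drive_tool", "kwargs": {"increments": [[[0,0,0,0,0,0,0],[45,0,0,0,0,0,0],[45,0,0,0,0,0,0],[45,0,0,-0.03,0,0,0],[45,0,0,-0.05,0,0,0]]]}}

```text
time_s: 5.2
eef_pos: [0.605, -0.0255, 0.2369]
eef_rot: [[-0.671, -0.741, 0.001], [-0.741, 0.671, -0.0], [-0.0, -0.001, -1.0]]
contact_force: [0.3, -0.2, 0.1]
finger_gap: 0.452
```

Run:
```python
from h import *
from bench import get_image
import cv2
q=.11
go(kn(1,q,.235,np.pi),kn(1,q,.131,np.pi))
for n,C in (("side",S),("top",T)):
    a=get_image(n)["img"][:,:,::-1].copy()
    u,v=(405,300) if n=="top" else (372,190)
    a=a[int(v)-100:int(v)+100,int(u)-130:int(u)+130]; cv2.imwrite(f"pics/{n}3.png",cv2.resize(a,None,fx=3,fy=3))
```

```text
t 5.2 p [ 0.605  -0.0255  0.2369] psi 2.405 j6 -1.02 F [ 0.3 -0.2  0.1] M [ 0.01 -0.02  0.06] gap 0.452
   [0.0415, -0.0651, 0.0019] [-0.001, 0.0, -0.701]
   [0.0415, -0.0651, 0.1059] [-0.001, 0.0, -0.701]
```

View pics/side3.png

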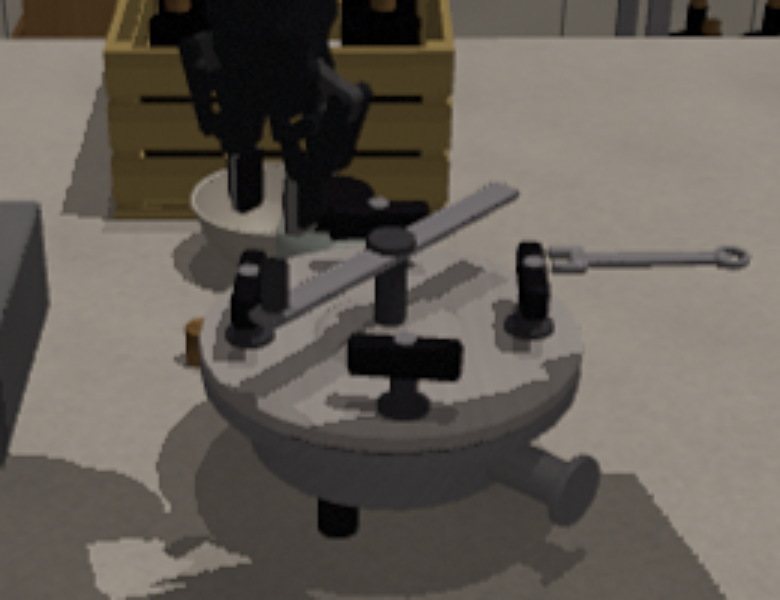

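View pics/top3.png

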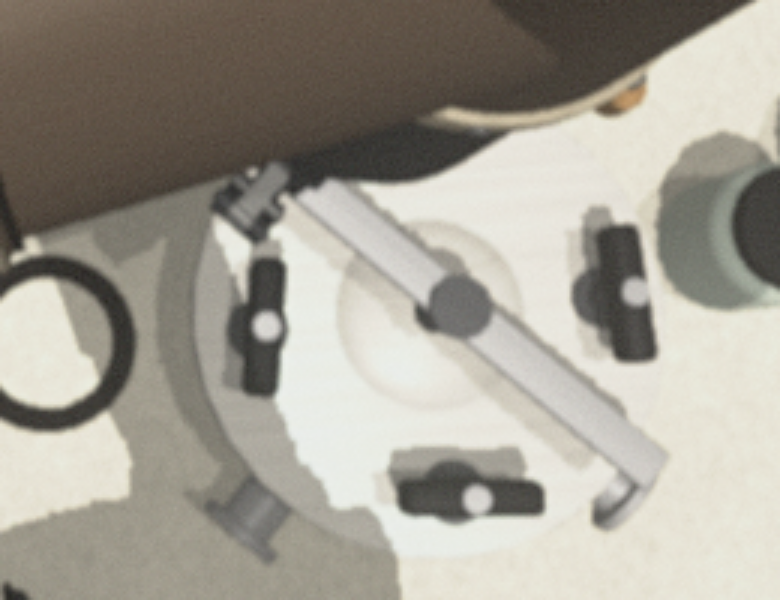

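Request:
{"fn": "drive_tool", "kwargs": {"increments": [[[45,0.041,-0.065,0.0,0,0,-0.18],[45,0.0415,-0.065,0.0,0,0,-0.36],[45,0.0415,-0.065,0.0,0,0,-0.54],[45,0.0415,-0.065,0.02,0,0,-0.7],[45,0.0415,-0.065,0.045,0,0,-0.7]]]}}

```text
time_s: 5.92
eef_pos: [0.625, -0.0999, 0.1898]
eef_rot: [[-0.034, -0.999, 0.0], [-0.999, 0.034, 0.0], [-0.0, -0.0, -1.0]]
contact_force: [0.4, 0.0, 0.3]
finger_gap: 0.449
```

Run:
```python
from h import *
go(kn(1,.11,.131,np.pi))
```

```text
t 5.92 p [ 0.625  -0.0999  0.1898] psi 3.107 j6 -0.18 F [0.4 0.  0.3] M [ 0.04  0.04 -0.04] gap 0.449
   [0.0001, -0.0004, 0.0588] [-0.0, 0.0, 0.001]
```

Request:
{"fn": "drive_tool", "kwargs": {"increments": [[[45,0,0,0.04,0,0,0],[45,0,0,0.059,0,0,0],[20,0,0,0.059,0,0,0],[0,0,0,0.059,0,0,0],[0,0,0,0.059,0,0,0]]], "grip_force": 60}}

```text
time_s: 6.55
eef_pos: [0.6258, -0.0997, 0.1305]
eef_rot: [[-0.037, -0.999, 0.0], [-0.999, 0.037, 0.0], [-0.0, -0.0, -1.0]]
contact_force: [7.3, -3.2, -16.8]
finger_gap: 0.199
```

Run:
```python
from h import *
go(kn(1,.11,.131,np.pi),kn(1,.8,.131,np.pi))
```

```text
t 6.55 p [ 0.6258 -0.0997  0.1305] psi 3.105 j6 -0.19 F [  7.3  -3.2 -16.8] M [-1.09 -2.72 -0.03] gap 0.199
   [0.0003, 0.0003, -0.0005] [-0.0, 0.0, -0.002]
   [0.0003, 0.0003, -0.0005] [-0.0, 0.001, 0.688]
```

Request:
{"fn": "drive_tool", "kwargs": {"increments": [[[0,0,0,0,0,0,0.17],[0,0,0,0,0,0,0.34],[0,0,0,0,0,0,0.51],[0,0,0,0,0,0,0.69],[0,0,0,0,0,0,0.69]]]}}

```text
time_s: 7.18
eef_pos: [0.6259, -0.0997, 0.1305]
eef_rot: [[-0.666, -0.746, 0.001], [-0.746, 0.666, 0.0], [-0.001, -0.0, -1.0]]
contact_force: [7.6, -3.4, -16.7]
finger_gap: 0.197
```

Run:
```python
from h import *
go(kn(1,.8,.131,np.pi))
```

```text
t 7.17 p [ 0.6259 -0.0997  0.1305] psi 2.412 j6 -0.88 F [  7.6  -3.4 -16.7] M [-1.15 -2.89 -0.16] gap 0.197
   [0.0005, 0.0001, -0.0005] [-0.0, 0.001, -0.004]
```

Request:
{"fn": "drive_tool", "kwargs": {"increments": [[[45,0,0,0,0,0,0],[45,0,0,0,0,0,0],[45,0,0,-0.04,0,0,0],[45,0,0,-0.08,0,0,0],[45,0,0,-0.08,0,0,0]]]}}

```text
time_s: 7.8
eef_pos: [0.6273, -0.0996, 0.2167]
eef_rot: [[-0.663, -0.748, 0.008], [-0.748, 0.663, 0.0], [-0.005, -0.006, -1.0]]
contact_force: [0.2, -0.0, -0.9]
finger_gap: 0.45
```

Run:
```python
from h import *
from bench import get_image
import cv2
go(kn(3,.09,.21))
cv2.imwrite("pics/top4.png",cv2.resize(get_image("top")["img"][200:400,275:535,::-1],None,fx=3,fy=3))
```

```text
t 7.8 p [ 0.6273 -0.0996  0.2167] psi 2.416 j6 -0.88 F [ 0.2 -0.  -0.9] M [ 0.06 -0.01 -0.04] gap 0.45
   [0.1379, 0.1335, 0.0052] [-0.008, 0.003, -0.71]
```

View pics/top4.png

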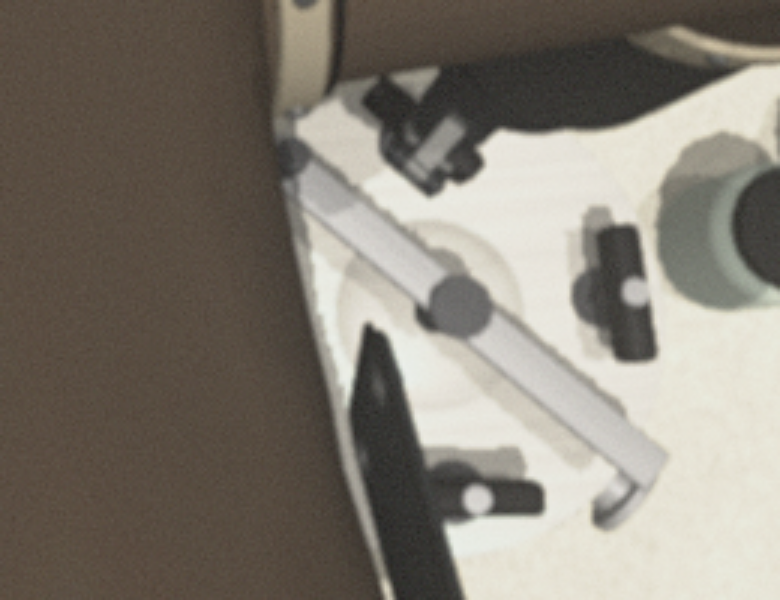

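Request:
{"fn": "drive_tool", "kwargs": {"increments": [[[45,0.138,0.1335,0.005,0,0,-0.71],[45,0.138,0.1335,0.005,0,0,-0.71],[45,0.138,0.1335,0.005,0,0,-0.71],[45,0.138,0.1335,0.005,0,0,-0.71],[45,0.138,0.1335,0.005,0,0,-0.71]]]}}

```text
time_s: 8.48
eef_pos: [0.4331, -0.1142, 0.207]
eef_rot: [[-0.017, -1.0, 0.001], [-1.0, 0.017, 0.0], [-0.0, -0.001, -1.0]]
contact_force: [0.7, 0.3, 0.8]
finger_gap: 0.451
```

Run:
```python
from h import *
go(kn(3,.09,.131))
```

```text
t 8.47 p [ 0.4331 -0.1142  0.207 ] psi 3.125 j6 -0.2 F [0.7 0.3 0.8] M [ 0.03 -0.08  0.06] gap 0.451
   [0.0, -0.0028, 0.076] [-0.001, 0.0, -0.002]
```

Request:
{"fn": "drive_tool", "kwargs": {"increments": [[[45,0,-0.0005,0.04,0,0,0],[45,0,-0.0005,0.074,0,0,0],[20,0,-0.0005,0.074,0,0,0],[0,0,-0.0005,0.074,0,0,0],[0,0,-0.0005,0.074,0,0,0]]]}}

```text
time_s: 9.1
eef_pos: [0.4362, -0.1139, 0.132]
eef_rot: [[-0.018, -1.0, 0.002], [-1.0, 0.018, 0.0], [-0.0, -0.002, -1.0]]
contact_force: [13.2, -5.6, -27.5]
finger_gap: 0.202
```

Run:
```python
from h import *
go(kn(3,.09,.131),kn(3,.8,.131))
```

```text
t 9.1 p [ 0.4362 -0.1139  0.132 ] psi 3.123 j6 -0.2 F [ 13.2  -5.6 -27.5] M [-1.87 -4.5   0.12] gap 0.202
   [0.0004, 0.0002, 0.001] [-0.002, 0.0, -0.003]
   [0.0004, 0.0002, 0.001] [-0.001, 0.001, 0.707]
```

Request:
{"fn": "drive_tool", "kwargs": {"increments": [[[0,0,0,0,0,0,0.17],[0,0,0,0,0,0,0.35],[0,0,0,0,0,0,0.53],[0,0,0,0,0,0,0.71],[0,0,0,0,0,0,0.71]]]}}

```text
time_s: 9.72
eef_pos: [0.4361, -0.1138, 0.132]
eef_rot: [[-0.668, -0.744, 0.002], [-0.744, 0.668, 0.0], [-0.001, -0.001, -1.0]]
contact_force: [12.1, -4.8, -26.6]
finger_gap: 0.202
```

Request:
{"fn": "drive_tool", "kwargs": {"increments": [[[45,0,0,0,0,0,0],[45,0,0,0,0,0,0],[45,0,0,-0.04,0,0,0],[45,0,0,-0.08,0,0,0],[45,0,0,-0.08,0,0,0]]]}}

```text
time_s: 10.35
eef_pos: [0.4364, -0.1141, 0.2166]
eef_rot: [[-0.664, -0.748, 0.007], [-0.748, 0.664, 0.0], [-0.005, -0.005, -1.0]]
contact_force: [0.4, 1.1, 0.4]
finger_gap: 0.451
```

Run:
```python
from h import *
go(kn(2,.16,.21),kn(2,.16,.131))
```

```text
t 10.35 p [ 0.4364 -0.1141  0.2166] psi 2.415 j6 -0.91 F [0.4 1.1 0.4] M [ 0.04 -0.01 -0.04] gap 0.451
   [-0.1339, 0.0024, 0.0073] [-0.002, 0.007, 0.93]
   [-0.1335, 0.0028, 0.0863] [-0.002, 0.007, 0.93]
```

Request:
{"fn": "drive_tool", "kwargs": {"increments": [[[45,-0.134,0.0025,0.007,0,0.003,0.93],[45,-0.134,0.0025,0.007,0,0.003,0.93],[45,-0.134,0.0025,0.007,0,0.003,0.93],[45,-0.134,0.0025,0.007,0,0.003,0.93],[45,-0.134,0.0025,0.007,0,0.003,0.93]]]}}

```text
time_s: 10.98
eef_pos: [0.5211, -0.012, 0.2052]
eef_rot: [[-0.996, 0.091, -0.004], [0.091, 0.996, -0.001], [0.004, -0.002, -1.0]]
contact_force: [-0.2, -0.3, -0.7]
finger_gap: 0.445
```

Run:
```python
from h import *
from bench import get_image
import cv2
go(kn(2,.16,.131))
cv2.imwrite("pics/side5.png",cv2.resize(get_image("side")["img"][90:290,240:500,::-1],None,fx=3,fy=3))
```

```text
t 10.97 p [ 0.5211 -0.012   0.2052] psi 1.479 j6 -2.02 F [-0.2 -0.3 -0.7] M [-0.01 -0.03  0.05] gap 0.445
   [-0.0027, -0.0001, 0.0742] [-0.002, -0.004, -0.006]
```

View pics/side5.png

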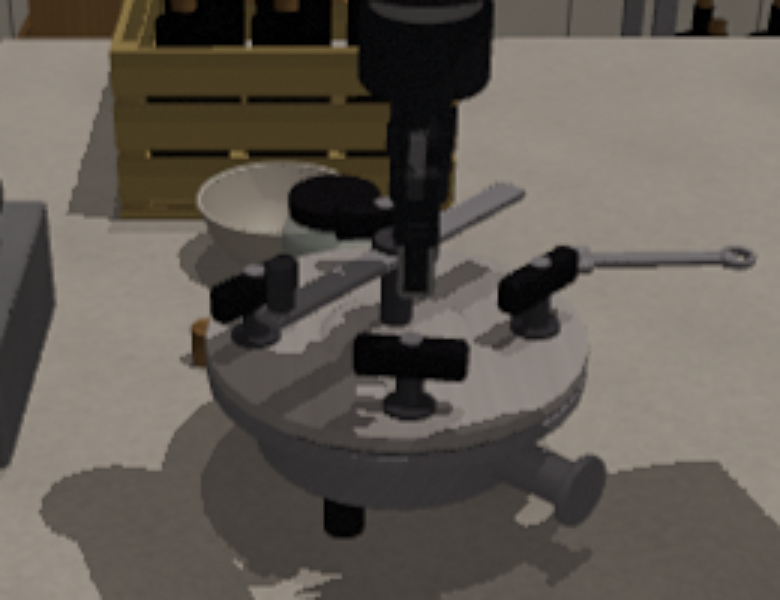

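Request:
{"fn": "drive_tool", "kwargs": {"increments": [[[45,-0.002,0,0.04,0,0,0],[45,-0.002,0,0.074,0,0,0],[20,-0.002,0,0.074,0,0,0],[0,-0.002,0,0.074,0,0,0],[0,-0.002,0,0.074,0,0,0]]]}}

```text
time_s: 11.65
eef_pos: [0.5216, -0.012, 0.1304]
eef_rot: [[-0.996, 0.085, -0.006], [0.085, 0.996, -0.0], [0.006, -0.001, -1.0]]
contact_force: [0.6, 5.5, -23.3]
finger_gap: 0.202
```

Run:
```python
from h import *
go(kn(2,.16,.131),kn(2,.8,.131))
```

```text
t 11.65 p [ 0.5216 -0.012   0.1304] psi 1.486 j6 -2.01 F [  0.6   5.5 -23.3] M [ 1.61 -0.35  0.04] gap 0.202
   [-0.002, -0.0002, -0.0006] [-0.001, -0.006, -0.0]
   [-0.002, -0.0002, -0.0006] [-0.003, -0.005, 0.64]
```

Request:
{"fn": "drive_tool", "kwargs": {"increments": [[[0,0,0,0,0,0,0.17],[0,0,0,0,0,0,0.35],[0,0,0,0,0,0,0.52],[0,0,0,0,0,0,0.65],[0,0,0,0,0,0,0.65]]]}}

```text
time_s: 12.28
eef_pos: [0.5223, -0.0106, 0.1305]
eef_rot: [[-0.74, 0.672, -0.004], [0.672, 0.74, 0.002], [0.004, -0.001, -1.0]]
contact_force: [1.7, 12.4, -23.1]
finger_gap: 0.202
```

Request:
{"fn": "drive_tool", "kwargs": {"increments": [[[45,0,0,0,0,0,0],[45,0,0,0,0,0,0],[45,0,0,-0.04,0,0,0],[45,0,0,-0.08,0,0,0],[45,0,0,-0.08,0,0,0]]]}}

```text
time_s: 12.9
eef_pos: [0.5259, -0.0125, 0.2167]
eef_rot: [[-0.742, 0.67, 0.006], [0.67, 0.742, 0.0], [-0.004, 0.004, -1.0]]
contact_force: [0.1, -0.1, -1.1]
finger_gap: 0.449
```

Run:
```python
from h import *
go(kn(4,.01,.215,-np.pi))
```

```text
t 12.9 p [ 0.5259 -0.0125  0.2167] psi 0.836 j6 -2.66 F [ 0.1 -0.1 -1.1] M [-0.03 -0.01  0.  ] gap 0.449
   [-0.1357, -0.1325, 0.0018] [0.002, 0.006, -0.8]
```

Request:
{"fn": "drive_tool", "kwargs": {"increments": [[[45,-0.136,-0.1325,0.002,0,0.006,-0.8],[45,-0.136,-0.1325,0.002,0,0.006,-0.8],[45,-0.136,-0.1325,0.002,0,0.006,-0.8],[45,-0.136,-0.1325,0.002,0,0.006,-0.8],[45,-0.136,-0.1325,0.002,0,0.006,-0.8]]]}}

```text
time_s: 13.52
eef_pos: [0.5351, -0.2044, 0.2101]
eef_rot: [[-0.998, -0.067, -0.008], [-0.067, 0.998, 0.0], [0.008, 0.001, -1.0]]
contact_force: [0.7, 0.7, 0.1]
finger_gap: 0.449
```

Run:
```python
from h import *
go(kn(4,.01,.131,-np.pi))
```

```text
t 13.53 p [ 0.5351 -0.2044  0.2101] psi 1.638 j6 -1.48 F [0.7 0.7 0.1] M [0.13 0.   0.06] gap 0.449
   [-0.0035, 0.0023, 0.0791] [0.001, -0.008, 0.002]
```

Request:
{"fn": "drive_tool", "kwargs": {"increments": [[[45,-0.002,0.001,0.04,0,-0.006,0],[45,-0.002,0.001,0.077,0,-0.006,0],[20,-0.002,0.001,0.077,0,-0.006,0],[0,-0.002,0.001,0.077,0,-0.006,0],[0,-0.002,0.001,0.077,0,-0.006,0]]]}}

```text
time_s: 14.15
eef_pos: [0.5354, -0.2016, 0.1322]
eef_rot: [[-0.998, -0.064, -0.005], [-0.064, 0.998, 0.001], [0.005, 0.001, -1.0]]
contact_force: [1.9, -7.3, -19.1]
finger_gap: 0.198
```

Run:
```python
from h import *
go(kn(4,.01,.131,-np.pi),kn(4,.8,.131,-np.pi))
```

```text
t 14.15 p [ 0.5354 -0.2016  0.1322] psi 1.635 j6 -1.49 F [  1.9  -7.3 -19.1] M [-2.69 -0.77  0.19] gap 0.198
   [-0.0024, -0.0004, 0.0012] [0.001, -0.005, -0.001]
   [-0.0024, -0.0004, 0.0012] [-0.001, -0.005, 0.789]
```

Request:
{"fn": "drive_tool", "kwargs": {"increments": [[[0,-0.001,0,0,0,0,0.17],[0,-0.002,0,0,0,0,0.35],[0,-0.002,0,0,0,0,0.53],[0,-0.002,0,0,0,0,0.7],[0,-0.002,0,0,0,0,0.79]]]}}

```text
time_s: 14.78
eef_pos: [0.5361, -0.1998, 0.1322]
eef_rot: [[-0.745, 0.667, -0.007], [0.667, 0.745, 0.003], [0.007, -0.002, -1.0]]
contact_force: [-4.5, 2.8, -13.1]
finger_gap: 0.201
```

Request:
{"fn": "drive_tool", "kwargs": {"increments": [[[45,0,0,0,0,0,0],[45,0,0,0,0,0,0],[45,0,0,-0.04,0,0,0],[45,0,0,-0.08,0,0,0],[45,0,0,-0.08,0,0,0]]]}}

```text
time_s: 15.4
eef_pos: [0.5416, -0.2014, 0.218]
eef_rot: [[-0.75, 0.662, 0.007], [0.662, 0.75, -0.001], [-0.005, 0.004, -1.0]]
contact_force: [0.1, -0.3, -0.3]
finger_gap: 0.448
```

Run:
```python
from h import *
from bench import get_image
import cv2
go(kn(2,.8,.215,np.pi),kn(4,.8,.215,0))
for n,b in (("side",(90,290,240,500)),("top",(200,400,275,535))):
  cv2.imwrite(f"pics/{n}6.png",cv2.resize(get_image(n)["img"][b[0]:b[1],b[2]:b[3],::-1],None,fx=3,fy=3))
```

```text
t 15.4 p [ 0.5416 -0.2014  0.218 ] psi 0.848 j6 -2.28 F [ 0.1 -0.3 -0.3] M [0.03 0.03 0.01] gap 0.448
   [0.1386, 0.1298, 0.0028] [-0.009, 0.006, -3.14]
   [0.0025, -0.0029, 0.003] [-0.009, 0.006, -3.14]
```

View pics/side6.png

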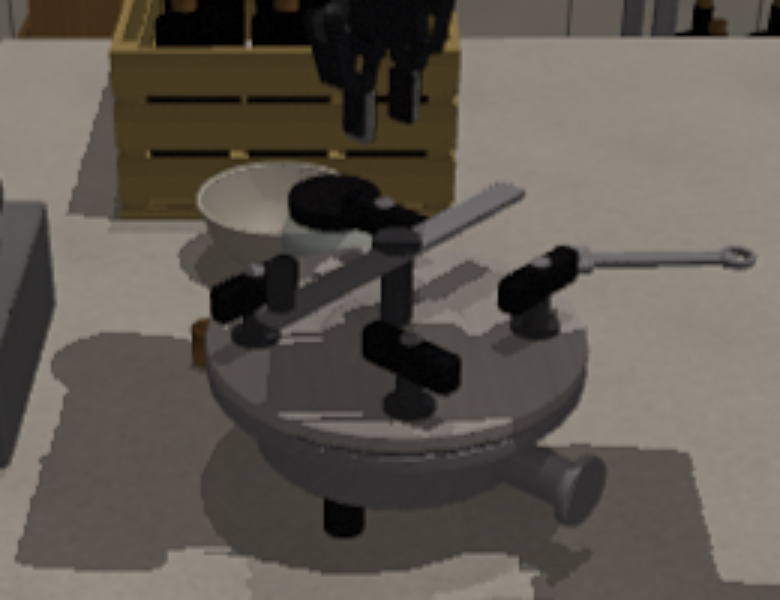

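View pics/top6.png

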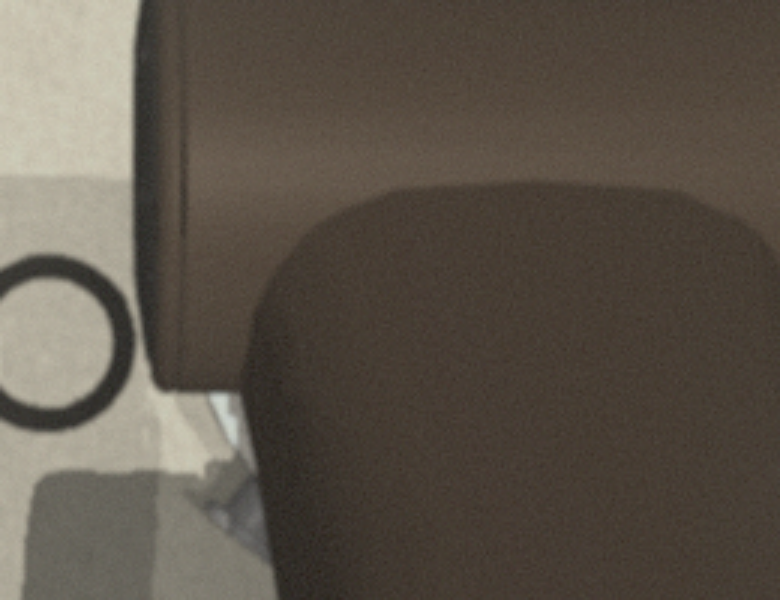

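Run:
```python
from h import *
go(kn(1,.8,.215,np.pi))
```

```text
t 15.5 p [ 0.5395 -0.2008  0.2142] psi 0.847 j6 -2.28 F [-0.4 -0.7 -0.1] M [-0.01  0.05  0.  ] gap 0.453
   [0.0024, 0.1325, -0.0006] [0.001, 0.001, -1.57]
```

Request:
{"fn": "drive_tool", "kwargs": {"increments": [[[45,0.0025,0.1325,0,0,0,-1.57],[45,0.0025,0.1325,0,0,0,-1.57],[45,0.0025,0.1325,0,0,0,-1.57],[45,0.0025,0.1325,0,0,0,-1.57],[45,0.0025,0.1325,0,0,0,-1.57]]]}}

```text
time_s: 16.12
eef_pos: [0.6247, -0.0996, 0.2117]
eef_rot: [[-0.976, -0.218, -0.004], [-0.218, 0.976, 0.001], [0.004, 0.002, -1.0]]
contact_force: [0.4, -0.1, -1.1]
finger_gap: 0.448
```

Run:
```python
from h import *
go(kn(1,.8,.215,np.pi))
```

```text
t 16.12 p [ 0.6247 -0.0996  0.2117] psi 1.791 j6 -1.5 F [ 0.4 -0.1 -1.1] M [0.01 0.01 0.01] gap 0.448
   [-0.0007, -0.0006, -0.0034] [0.003, -0.003, -0.626]
```

Request:
{"fn": "drive_tool", "kwargs": {"increments": [[[45,0,0,0,0,-0.002,-0.18],[45,0,0,0,0,-0.002,-0.36],[45,0,0,0,0,-0.002,-0.54],[45,0,0,0,0,-0.002,-0.625],[45,0,0,0.03,0,-0.002,-0.625]]]}}

```text
time_s: 16.75
eef_pos: [0.6261, -0.0999, 0.184]
eef_rot: [[-0.668, -0.744, 0.003], [-0.744, 0.668, 0.002], [-0.004, -0.001, -1.0]]
contact_force: [1.0, -0.1, 0.1]
finger_gap: 0.452
```

Run:
```python
from h import *
go(kn(1,.8,.131,np.pi))
```

```text
t 16.75 p [ 0.6261 -0.0999  0.184 ] psi 2.411 j6 -0.88 F [ 1.  -0.1  0.1] M [ 0.02 -0.02 -0.04] gap 0.452
   [0.0007, 0.0006, 0.053] [-0.001, 0.004, -0.006]
```

Request:
{"fn": "drive_tool", "kwargs": {"increments": [[[45,0,0,0.03,0,0,0],[45,0,0,0.052,0,0,0],[20,0,0,0.052,0,0,0],[0,0,0,0.052,0,0,0],[0,0,0,0.052,0,0,0]]]}}

```text
time_s: 17.38
eef_pos: [0.6247, -0.1008, 0.1293]
eef_rot: [[-0.67, -0.743, -0.002], [-0.743, 0.67, 0.001], [0.0, 0.002, -1.0]]
contact_force: [6.2, -8.0, -16.9]
finger_gap: 0.201
```

Run:
```python
from h import *
go(kn(1,.8,.131,np.pi),kn(1,1.45,.131,np.pi))
```

```text
t 17.38 p [ 0.6247 -0.1008  0.1293] psi 2.408 j6 -0.88 F [  6.2  -8.  -16.9] M [-2.65 -2.35 -0.06] gap 0.201
   [-0.0011, 0.0, -0.0017] [0.002, -0.0, -0.009]
   [-0.0011, 0.0, -0.0017] [0.002, -0.001, 0.641]
```

Request:
{"fn": "drive_tool", "kwargs": {"increments": [[[0,-0.001,0,0,0,0,0.17],[0,-0.001,0,0,0,0,0.34],[0,-0.001,0,0,0,0,0.51],[0,-0.001,0,0,0,0,0.62],[0,-0.001,0,0,0,0,0.62]]]}}

```text
time_s: 18.0
eef_pos: [0.6243, -0.1, 0.1293]
eef_rot: [[-0.977, -0.213, -0.003], [-0.213, 0.977, 0.002], [0.003, 0.002, -1.0]]
contact_force: [2.5, -7.3, -14.4]
finger_gap: 0.202
```

Run:
```python
from h import *
go(kn(1,1.45,.131,np.pi))
```

```text
t 18.0 p [ 0.6243 -0.1     0.1293] psi 1.786 j6 -1.5 F [  2.5  -7.3 -14.4] M [-2.17 -1.06 -0.09] gap 0.202
   [-0.0011, -0.0002, -0.0017] [0.002, -0.003, 0.019]
```

Request:
{"fn": "drive_tool", "kwargs": {"increments": [[[0,0,0,0,0,0,0.02],[0,0,0,0,0,0,0.04],[0,0,0,0,0,0,0.06],[0,0,0,0,0,0,0.06],[0,0,0,0,0,0,0.06]]]}}

```text
time_s: 18.62
eef_pos: [0.6243, -0.1, 0.1294]
eef_rot: [[-0.987, -0.159, -0.004], [-0.159, 0.987, 0.001], [0.003, 0.001, -1.0]]
contact_force: [1.9, -6.9, -14.3]
finger_gap: 0.205
```

Run:
```python
from h import *
go(kn(1,1.45,.131,np.pi))
```

```text
t 18.62 p [ 0.6243 -0.1     0.1294] psi 1.731 j6 -1.56 F [  1.9  -6.9 -14.3] M [-2.11 -1.07  1.78] gap 0.205
   [-0.0011, -0.0002, -0.0016] [0.001, -0.003, -0.036]
```

Request:
{"fn": "drive_tool", "kwargs": {"increments": [[[45,0,0,0,0,0,-0.04],[45,0,0,0,0,0,-0.04],[45,0,0,-0.04,0,0,-0.04],[45,0,0,-0.08,0,0,-0.04],[45,0,0,-0.085,0,0,-0.04]]]}}

```text
time_s: 19.25
eef_pos: [0.6274, -0.0992, 0.2204]
eef_rot: [[-0.981, -0.196, 0.007], [-0.196, 0.981, 0.002], [-0.007, 0.001, -1.0]]
contact_force: [-1.1, -1.1, -0.6]
finger_gap: 0.452
```

Run:
```python
from h import *
go(kn(3,.8,.212))
```

```text
t 19.25 p [ 0.6274 -0.0992  0.2204] psi 1.768 j6 -1.52 F [-1.1 -1.1 -0.6] M [-0.04  0.05 -0.03] gap 0.452
   [0.1907, 0.0228, 0.0071] [-0.001, 0.007, -0.649]
```

Request:
{"fn": "drive_tool", "kwargs": {"increments": [[[45,0.191,0.023,0.003,0,0.004,-0.65],[45,0.191,0.023,0.003,0,0.004,-0.65],[45,0.191,0.023,0.003,0,0.004,-0.65],[45,0.191,0.023,0.003,0,0.004,-0.65],[45,0.191,0.023,0.003,0,0.004,-0.65]]]}}

```text
time_s: 19.88
eef_pos: [0.4333, -0.1141, 0.2136]
eef_rot: [[-0.663, -0.749, -0.002], [-0.749, 0.663, 0.001], [0.001, 0.002, -1.0]]
contact_force: [1.0, -0.5, 0.2]
finger_gap: 0.447
```

Run:
```python
from h import *
from bench import get_image
import cv2
go(kn(3,.8,.131))
for n,b in (("side",(90,290,240,500)),("top",(200,400,275,535))):
  cv2.imwrite(f"pics/{n}7.png",cv2.resize(get_image(n)["img"][b[0]:b[1],b[2]:b[3],::-1],None,fx=3,fy=3))
```

```text
t 19.88 p [ 0.4333 -0.1141  0.2136] psi 2.417 j6 -0.91 F [ 1.  -0.5  0.2] M [ 0.01 -0.08  0.04] gap 0.447
   [-0.0017, -0.0022, 0.0826] [0.002, -0.001, 0.001]
```

View pics/top7.png

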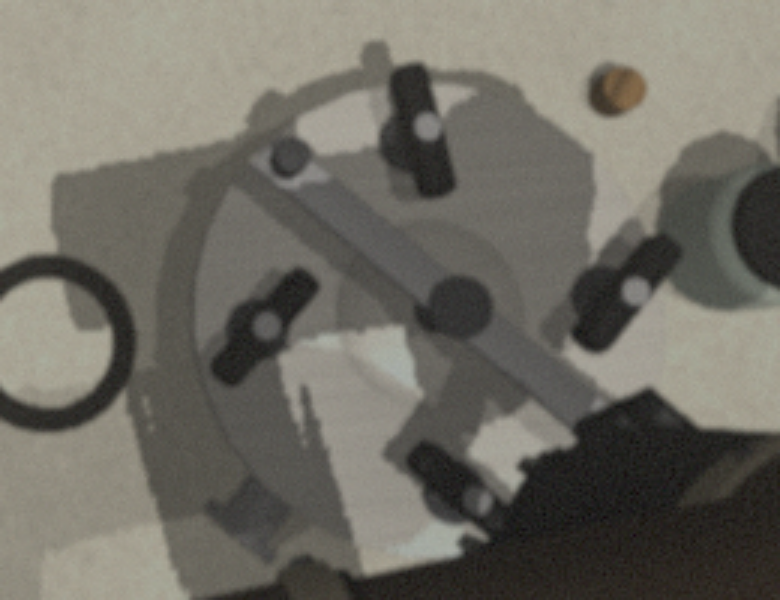

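Request:
{"fn": "drive_tool", "kwargs": {"increments": [[[45,-0.001,-0.0005,0.05,0,0,0],[45,-0.001,-0.0005,0.081,0,0,0],[20,-0.001,-0.0005,0.081,0,0,0],[0,-0.001,-0.0005,0.081,0,0,0],[0,-0.001,-0.0005,0.081,0,0,0]]]}}

```text
time_s: 20.6
eef_pos: [0.4351, -0.1146, 0.1309]
eef_rot: [[-0.663, -0.748, -0.005], [-0.748, 0.663, -0.001], [0.004, 0.003, -1.0]]
contact_force: [11.7, -13.5, -28.2]
finger_gap: 0.2
```

Run:
```python
from h import *
go(kn(3,.8,.131),kn(3,1.52,.131))
```

```text
t 20.6 p [ 0.4351 -0.1146  0.1309] psi 2.417 j6 -0.91 F [ 11.7 -13.5 -28.2] M [-4.84 -4.05 -0.01] gap 0.2
   [-0.0009, -0.0004, -0.0001] [0.003, -0.004, -0.0]
   [-0.0009, -0.0004, -0.0001] [0.001, -0.005, 0.72]
```

Request:
{"fn": "drive_tool", "kwargs": {"increments": [[[0,0,0,0,0,0,0.17],[0,0,0,0,0,0,0.34],[0,0,0,0,0,0,0.51],[0,0,0,0,0,0,0.68],[0,0,0,0,0,0,0.7]]]}}

```text
time_s: 21.22
eef_pos: [0.4347, -0.1137, 0.1309]
eef_rot: [[-0.99, -0.142, -0.005], [-0.142, 0.99, 0.0], [0.005, 0.001, -1.0]]
contact_force: [7.1, -5.9, -25.3]
finger_gap: 0.203
```

Request:
{"fn": "drive_tool", "kwargs": {"increments": [[[0,0,0,0,0,0,0.02],[0,0,0,0,0,0,0.04],[0,0,0,0,0,0,0.055],[0,0,0,0,0,0,0.055],[0,0,0,0,0,0,0.055]]]}}

```text
time_s: 21.85
eef_pos: [0.4345, -0.1138, 0.1311]
eef_rot: [[-0.996, -0.092, -0.005], [-0.092, 0.996, -0.0], [0.005, 0.0, -1.0]]
contact_force: [5.4, -6.2, -23.9]
finger_gap: 0.199
```

Run:
```python
from h import *
go(kn(3,1.52,.131))
```

```text
t 21.85 p [ 0.4345 -0.1138  0.1311] psi 1.663 j6 -1.66 F [  5.4  -6.2 -23.9] M [-2.11 -2.39  0.94] gap 0.199
   [-0.0015, -0.0005, 0.0001] [0.0, -0.005, -0.033]
```

Request:
{"fn": "drive_tool", "kwargs": {"increments": [[[45,0,0,0,0,0,0],[45,0,0,0,0,0,0],[45,0,0,-0.04,0,0,0],[45,0,0,-0.08,0,0,0],[45,0,0,-0.085,0,0,0]]]}}

```text
time_s: 22.48
eef_pos: [0.4368, -0.1135, 0.2207]
eef_rot: [[-0.996, -0.092, 0.003], [-0.092, 0.996, 0.001], [-0.003, 0.0, -1.0]]
contact_force: [-0.5, 0.1, -0.1]
finger_gap: 0.453
```

Run:
```python
from h import *
go(kn(2,.8,.215,np.pi))
```

```text
t 22.48 p [ 0.4368 -0.1135  0.2207] psi 1.663 j6 -1.66 F [-0.5  0.1 -0.1] M [-0.02 -0.03 -0.05] gap 0.453
   [-0.0957, 0.0927, 0.006] [-0.003, 0.002, -2.324]
```

Request:
{"fn": "drive_tool", "kwargs": {"increments": [[[45,-0.0955,0.0925,0,0,0,-2.32],[45,-0.0955,0.0925,0,0,0,-2.32],[45,-0.0955,0.0925,0,0,0,-2.32],[45,-0.0955,0.0925,0,0,0,-2.32],[45,-0.0955,0.0925,0,0,0,-2.32]]]}}

```text
time_s: 23.1
eef_pos: [0.5214, -0.0123, 0.2164]
eef_rot: [[-0.51, -0.86, -0.004], [-0.86, 0.51, 0.0], [0.002, 0.004, -1.0]]
contact_force: [0.1, 0.2, -0.4]
finger_gap: 0.45
```

Run:
```python
from h import *
go(kn(2,.8,.215,np.pi))
```

```text
t 23.1 p [ 0.5214 -0.0123  0.2164] psi 2.607 j6 -0.89 F [ 0.1  0.2 -0.4] M [-0.01  0.03 -0.03] gap 0.45
   [-0.0011, -0.0019, 0.0014] [0.005, 0.001, -1.38]
```

Request:
{"fn": "drive_tool", "kwargs": {"increments": [[[45,-0.001,-0.001,0,0.003,0,-0.18],[45,-0.001,-0.001,0,0.003,0,-0.36],[45,-0.001,-0.001,0,0.003,0,-0.54],[45,-0.001,-0.001,0,0.003,0,-0.72],[45,-0.001,-0.001,0,0.003,0,-0.9]]]}}

```text
time_s: 23.72
eef_pos: [0.5227, -0.0123, 0.2166]
eef_rot: [[0.357, -0.934, -0.001], [-0.934, -0.357, 0.0], [-0.0, 0.001, -1.0]]
contact_force: [-0.2, -0.9, -0.4]
finger_gap: 0.455
```

Run:
```python
from h import *
go(kn(2,.8,.131,np.pi))
```

```text
t 23.73 p [ 0.5227 -0.0123  0.2166] psi -2.777 j6 0.01 F [-0.2 -0.9 -0.4] M [-0.01 -0.    0.01] gap 0.455
   [0.0005, -0.0009, 0.0856] [0.001, 0.001, -0.481]
```

Request:
{"fn": "drive_tool", "kwargs": {"increments": [[[45,0.0005,-0.001,0,0.001,0,-0.18],[45,0.0005,-0.001,0,0.001,0,-0.36],[45,0.0005,-0.001,0,0.001,0,-0.48],[45,0.0005,-0.001,0.03,0.001,0,-0.48],[45,0.0005,-0.001,0.03,0.001,0,-0.48]]]}}

```text
time_s: 24.35
eef_pos: [0.5223, -0.0127, 0.1849]
eef_rot: [[0.744, -0.669, -0.004], [-0.669, -0.744, -0.0], [-0.003, 0.003, -1.0]]
contact_force: [0.5, -0.5, 0.3]
finger_gap: 0.449
```

Run:
```python
from h import *
go(kn(2,.8,.131,np.pi))
```

```text
t 24.35 p [ 0.5223 -0.0127  0.1849] psi -2.303 j6 0.49 F [ 0.5 -0.5  0.3] M [ 0.02  0.01 -0.01] gap 0.449
   [0.0009, -0.0013, 0.0539] [0.003, 0.003, -0.007]
```

Request:
{"fn": "drive_tool", "kwargs": {"increments": [[[45,0.0005,-0.001,0.03,0,0,0],[45,0.0005,-0.001,0.053,0,0,0],[20,0.0005,-0.001,0.053,0,0,0],[0,0.0005,-0.001,0.053,0,0,0],[0,0.0005,-0.001,0.053,0,0,0]]]}}

```text
time_s: 24.98
eef_pos: [0.5245, -0.0122, 0.1338]
eef_rot: [[0.744, -0.669, -0.0], [-0.669, -0.744, 0.001], [-0.001, -0.0, -1.0]]
contact_force: [0.5, -2.3, -6.9]
finger_gap: 0.205
```

Run:
```python
from h import *
go(kn(2,.8,.131,np.pi),kn(2,1.6,.131,np.pi))
```

```text
t 24.98 p [ 0.5245 -0.0122  0.1338] psi -2.303 j6 0.49 F [ 0.5 -2.3 -6.9] M [-0.75 -0.02 -0.01] gap 0.205
   [-0.0006, 0.0007, 0.0028] [-0.0, 0.001, -0.007]
   [-0.0006, 0.0007, 0.0028] [0.0, 0.001, 0.793]
```

Request:
{"fn": "drive_tool", "kwargs": {"increments": [[[0,0,0,0,0,0,0.17],[0,0,0,0,0,0,0.34],[0,0,0,0,0,0,0.51],[0,0,0,0,0,0,0.68],[0,0,0,0,0,0,0.77]]]}}

```text
time_s: 25.6
eef_pos: [0.5243, -0.0123, 0.1338]
eef_rot: [[0.065, -0.998, -0.001], [-0.998, -0.065, 0.0], [-0.0, 0.001, -1.0]]
contact_force: [-0.8, -2.4, -6.4]
finger_gap: 0.2
```

Request:
{"fn": "drive_tool", "kwargs": {"increments": [[[0,0,0,0,0,0,0.02],[0,0,0,0,0,0,0.04],[0,0,0,0,0,0,0.06],[0,0,0,0,0,0,0.06],[0,0,0,0,0,0,0.06]]]}}

```text
time_s: 26.22
eef_pos: [0.5243, -0.0123, 0.1338]
eef_rot: [[0.012, -1.0, -0.001], [-1.0, -0.012, -0.001], [0.0, 0.001, -1.0]]
contact_force: [-4.4, -4.1, -0.9]
finger_gap: 0.201
```

Run:
```python
from h import *
go(kn(2,1.6,.131,np.pi))
```

```text
t 26.23 p [ 0.5243 -0.0123  0.1338] psi -3.13 j6 -0.34 F [-4.4 -4.1 -0.9] M [-1.14  1.55  1.74] gap 0.201
   [0.0, 0.0007, 0.0028] [0.001, -0.0, -0.034]
```

Request:
{"fn": "drive_tool", "kwargs": {"increments": [[[45,0,0,0,0,0,0],[45,0,0,0,0,0,0],[45,0,0,-0.04,0,0,0],[45,0,0,-0.08,0,0,0],[45,0,0,-0.08,0,0,0]]]}}

```text
time_s: 26.85
eef_pos: [0.5274, -0.0114, 0.2175]
eef_rot: [[0.009, -1.0, 0.008], [-1.0, -0.009, 0.003], [-0.002, -0.008, -1.0]]
contact_force: [0.2, -0.1, -0.5]
finger_gap: 0.454
```

Run:
```python
from h import *
go(kn(4,.8,.215))
```

```text
t 26.85 p [ 0.5274 -0.0114  0.2175] psi -3.132 j6 -0.34 F [ 0.2 -0.1 -0.5] M [ 0.04 -0.03  0.05] gap 0.454
   [0.1905, -0.0086, 0.0021] [-0.008, -0.001, -0.837]
```

Request:
{"fn": "drive_tool", "kwargs": {"increments": [[[45,0.1905,-0.0085,0.001,-0.004,0,-0.837],[45,0.1905,-0.0085,0.001,-0.004,0,-0.837],[45,0.1905,-0.0085,0.001,-0.004,0,-0.837],[45,0.1905,-0.0085,0.001,-0.004,0,-0.837],[45,0.1905,-0.0085,0.001,-0.004,0,-0.837]]]}}

```text
time_s: 27.48
eef_pos: [0.5351, -0.2044, 0.2118]
eef_rot: [[0.75, -0.661, -0.004], [-0.661, -0.75, -0.001], [-0.002, 0.003, -1.0]]
contact_force: [0.3, 0.5, -0.8]
finger_gap: 0.452
```

Run:
```python
from h import *
go(kn(4,.8,.131))
```

```text
t 27.48 p [ 0.5351 -0.2044  0.2118] psi -2.293 j6 0.87 F [ 0.3  0.5 -0.8] M [0.08 0.03 0.02] gap 0.452
   [0.0005, -0.004, 0.0808] [0.003, 0.002, 0.003]
```

Request:
{"fn": "drive_tool", "kwargs": {"increments": [[[45,0.0005,-0.0025,0.05,0,0,0],[45,0.0005,-0.0025,0.08,0,0,0],[20,0.0005,-0.0025,0.08,0,0,0],[0,0.0005,-0.0025,0.08,0,0,0],[0,0.0005,-0.0025,0.08,0,0,0]]]}}

```text
time_s: 28.1
eef_pos: [0.5363, -0.2003, 0.1312]
eef_rot: [[0.748, -0.664, -0.005], [-0.664, -0.748, 0.0], [-0.004, 0.003, -1.0]]
contact_force: [4.5, 1.0, -24.9]
finger_gap: 0.201
```

Run:
```python
from h import *
go(kn(4,.8,.131),kn(4,1.66,.131))
```

```text
t 28.1 p [ 0.5363 -0.2003  0.1312] psi -2.296 j6 0.86 F [  4.5   1.  -24.9] M [ 0.11 -1.86 -0.06] gap 0.201
   [0.0021, 0.0001, 0.0002] [0.003, 0.004, -0.001]
   [0.0021, 0.0001, 0.0002] [0.004, 0.002, 0.859]
```

Request:
{"fn": "drive_tool", "kwargs": {"increments": [[[0,0.001,0,0,0,0,0.17],[0,0.001,0,0,0,0,0.34],[0,0.001,0,0,0,0,0.51],[0,0.001,0,0,0,0,0.68],[0,0.001,0,0,0,0,0.83]]]}}

```text
time_s: 28.72
eef_pos: [0.5378, -0.1997, 0.1312]
eef_rot: [[0.011, -1.0, -0.003], [-1.0, -0.011, 0.002], [-0.002, 0.003, -1.0]]
contact_force: [8.1, 7.9, -23.8]
finger_gap: 0.201
```

Request:
{"fn": "drive_tool", "kwargs": {"increments": [[[0,0,0,0,0,0,0.02],[0,0,0,0,0,0,0.04],[0,0,0,0,0,0,0.06],[0,0,0,0,0,0,0.06],[0,0,0,0,0,0,0.06]]]}}

```text
time_s: 29.35
eef_pos: [0.5379, -0.1997, 0.1312]
eef_rot: [[-0.042, -0.999, -0.004], [-0.999, 0.042, 0.001], [-0.001, 0.004, -1.0]]
contact_force: [6.4, 7.5, -22.8]
finger_gap: 0.2
```

Run:
```python
from h import *
go(kn(4,1.66,.131))
```

```text
t 29.35 p [ 0.5379 -0.1997  0.1312] psi 3.1 j6 -0.03 F [  6.4   7.5 -22.8] M [ 2.78 -2.32  1.4 ] gap 0.2
   [0.0021, -0.0, 0.0002] [0.004, 0.001, -0.028]
```

Stop felt. Release, lift, and retreat upward for a final look.

Request:
{"fn": "drive_tool", "kwargs": {"increments": [[[45,0,0,0,0,0,0],[45,0,0,0,0,0,0],[45,0,0,-0.04,0,0,0],[45,0,0,-0.09,0,0,0],[45,0,0,-0.14,0,0,0]]]}}

```text
time_s: 29.98
eef_pos: [0.5379, -0.2022, 0.2757]
eef_rot: [[-0.044, -0.999, -0.002], [-0.999, 0.044, -0.002], [0.002, 0.001, -1.0]]
contact_force: [2.0, -0.4, 0.0]
finger_gap: 0.448
```

Request:
{"fn": "drive_tool", "kwargs": {"increments": [[[45,0.06,0,0,0,0,0],[45,0.12,0,0,0,0,0],[45,0.18,0,0,0,0,0],[45,0.24,0,0,0,0,0],[45,0.3,0,0,0,0,0]]]}}

```text
time_s: 30.6
eef_pos: [0.5242, -0.5039, 0.2749]
eef_rot: [[-0.044, -0.999, -0.002], [-0.999, 0.044, -0.003], [0.003, 0.002, -1.0]]
contact_force: [1.3, 0.9, 0.5]
finger_gap: 0.449
```

Run:
```python
from h import *
from bench import get_image
import cv2
go()
for n,b in (("side",(90,290,240,500)),("top",(200,400,315,575))):
  cv2.imwrite(f"pics/{n}8.png",cv2.resize(get_image(n)["img"][b[0]:b[1],b[2]:b[3],::-1],None,fx=3,fy=3))
```

```text
t 30.6 p [ 0.5242 -0.5039  0.2749] psi 3.097 j6 0.45 F [1.3 0.9 0.5] M [ 0.05 -0.2   0.  ] gap 0.449
```

View pics/top8.png

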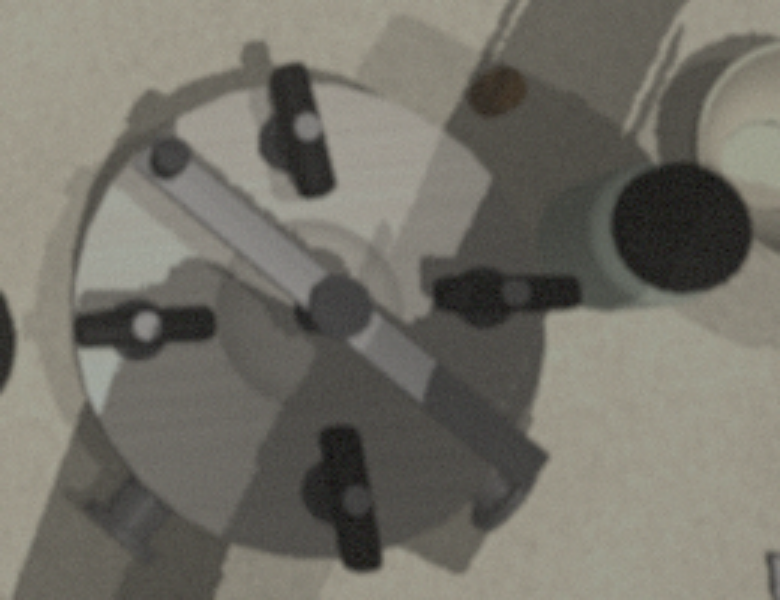

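View pics/side8.png

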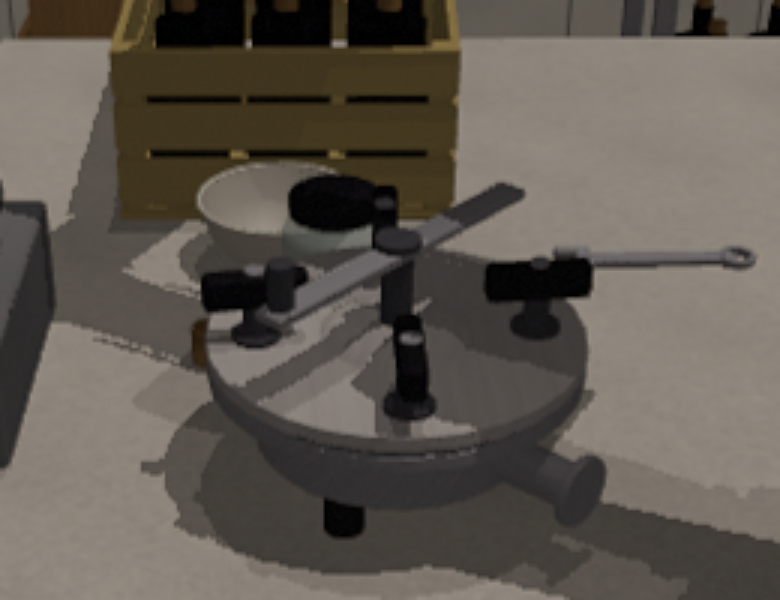

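Run:
```python
from h import *
def bp(C,uv,z):
    K,M=C; R=M[:,:3];t=M[:,3]; d=R.T@np.linalg.inv(K)@np.array([*uv,1]); o=-R.T@t
    return (o+d*(z-o[2])/d[2])[:2]
t=lambda u,v:(315+u/3,200+v/3)
for k,a,b in [(1,(304,67),(334,188)),(1,(272,70),(305,195)),(2,(213,310),(78,320)),(2,(213,338),(78,343)),(3,(355,430),(380,565)),(3,(322,432),(345,568)),(4,(578,278),(436,277)),(4,(578,305),(436,308))]:
    d=bp(T,t(*a),.163)-bp(T,t(*b),.163); A=YAW+(k-1)*np.pi/2+np.pi/2; print(k,((A-np.arctan2(d[1],d[0]))%np.pi).round(3))
d=bp(T,t(170,158),.211)-C0; print("bar",np.arctan2(d[1],d[0])-YAW)
```

```text
1 1.462
1 1.443
2 1.59
2 1.627
3 1.519
3 1.532
4 1.67
4 1.643
bar 0.791062493388583
```

The top image shows all four knobs at their stops and the bar parked at about 0.79. The jar, ring and cork have not moved. I'm handing in.

```bash
python3 -c "
from bench import order
print(order.hand_in())"
```

```text
the job is handed in; nothing more can be done
None
```

The filter pot is closed up and the job is handed in. The clock stood at about 31 s of the 72 s allowed, and the hand-in gave no verdict.

- **Lock bar:** I swung it anticlockwise by its peg to its park. The last top image puts it at about 0.79 rad (stop 0.785).
- **First pass:** I turned knobs 1, 3, 2, 4 in that order, each to about 0.8 rad.
- **Second pass:** I turned the knobs in the same order until each hit its stop. The wrist torque rose to between 0.9 and 1.8 N m at each one.
- **Final angles:** The last top image gives these readings, good to about ±0.02 rad:

| Knob | Measured (rad) | Stop (rad) |
|---|---|---|
| 1 | 1.45 | 1.45 |
| 2 | 1.61 | 1.60 |
| 3 | 1.53 | 1.52 |
| 4 | 1.66 | 1.66 |

- **Surroundings:** The jar and cork stand upright and look unmoved. The ring also looks unmoved, though the last close-up only shows its edge. I judged these by eye and did not measure them.
- **Arm:** The gripper is open and about 0.3 m to the side of the pot, with wrist force near zero.
- **Odd readings:** While gripping a knob, the wrist showed a steady vertical force of up to about 28 N. I put this down to the fingers moving forward as they close. It stayed far below the 120 N limit.
- **Knob 1 release:** I turned the tool back 0.04 rad while opening the gripper. The image shows knob 1 still at its stop.

No checks failed or disagreed.

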